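# Close and latch a specimen transit case

### The arm

A 6-joint arm with a two-finger parallel gripper is mounted at the origin on the work surface. World frame = base frame: x ahead of the robot, y to its left, z up, the work surface at z = 0. Lengths are in m, angles in degrees, forces in N, time in s.
With the tool pointing down it reaches from about 0.4 to 0.825 m from the base axis. Payload 7 kg.
Tool frame: the origin (TCP) lies on the front face of the gripper's body, between the roots of the fingers; the fingertips stand 66 mm ahead of it and the grasp point (between the pads) lies 47 mm ahead of it; z points along the fingers, y is the line along which they close (so a half turn about z gives the same grasp; the last joint's range is limited). The gripper opens to 88 mm and grips with 3 to 60 N. Pads are 19 mm wide; open, the fingers measure 130 mm over their backs; the gripper's body (78 mm by 193 mm) begins 47 mm behind the grasp point.
Start: joints at [-50.816, 20.546, 0.682, 0, -70.136, -16.507], TCP at [0.26, -0.623, 0.292] pointing down, gripper open.
Joint ranges: [-176.03, 176.03], [-82.01, 121.73], [-58.28, 71.71], [-173.87, 95.51], [-174.79, -0.11], [-173.66, 173.66]. Speed limits (degrees/s): [136.94, 136.94, 172.46, 180, 180, 180].

### API

Orientations are given as [roll, pitch, yaw] about the fixed x, y, z axes, in that order (R = Rz(yaw) Ry(pitch) Rx(roll)).
In Python, from plant import ctrl gives the robot as it stands.
- The arm moves only by the tool send_rows, never from a script. Its argument "deltas" is a list of rows, each a list of 2 entries, a list of its own where there are three numbers: the shift along the tool's x, y, z each as a share of 800 mm, from -1 to 1, then the turn about the tool's z as a share of 90 degrees, from -1 to 1. A call has exactly 5 rows; each row is the pose to reach, as a shift and turn from the pose commanded when the call began, along the tool's axes at that moment; what a row does not reach only later rows make up. A row lasts 1/12 s, in which the tool goes at most 41.7 mm and 7.16 degrees, less where a joint would pass 70% of its speed; a pose out of reach is approached as far as the arm can. A call with a number of a shift or a turn outside -1 to 1 is refused whole. A call with a gripper value outside its range is refused whole. "gripper" is the opening, from 0 (shut) to 1 (fully open), set as the call begins (left out, the last holds). The fingers move at their own pace and stop on an object; the grip force is fixed at half the most. Time passes only in rows, so rows that repeat a pose let the fingers close, or fill a call up. It gives the time, the measured TCP pose, the force, the opening and the grip force at its end, in the units of the state.
- ctrl.get_obs(): the state, without advancing time (a new reading comes with each control period).
- ctrl.snapshot(name): name is "scene" or "top" or "wrist"; returns a dict with "color" (420x560x3 uint8, red, green, blue), "vertical_fov" (degrees; the focal length in pixels is half the picture's height over the tangent of half this angle, whatever the lens; pixels are square), "cx", "cy" (the principal point, pixels), "k1" (the pictures are not rectified: a ray, as slopes to the right and down, at radius r is drawn at 1 + k1 r^2 times it, then the intrinsics apply), "rvec" (rotation vector, rad) and "tvec" (3), from world to camera coordinates, as OpenCV has them. Camera axes: x right, y down, z forward; pixel columns grow to the right and rows downward; lengths in m; the calibration is good to about 2 mm. A picture is of the moment at which its call begins. There is no depth.
- ctrl.close_job(): hands the job in; it is judged then, once.
Trained networks look in a picture, given as the dict that the camera call returned (one of the last four; its "shot" number tells which), for a name from the list of things; names that differ only in an ending like _2 or _b are one class to them, and where a whole thing is asked for, a point or a joint stands for the part that bears it (a point fixed in the world has none). Each returns a list of dicts, best first, with "conf" (0 to 1); they miss things now and then, are a little off and sometimes report something else, mostly with a low value. They report only what shows in the picture. A call takes as long as a camera call.
- ctrl.boxes_of(picture, thing): "xy" ([column, row] as shares, 0 to 1, of the picture: columns of its width, rows of its height, amid what is visible of it).
- ctrl.cut_out(picture, thing): "pixels" (420x560 bool, what is visible of it) and "xy" ([column, row] as shares, 0 to 1, of the picture: columns of its width, rows of its height, amid what is visible of it).
The state is a dict: "clock": time; "joint_pos": joint angles; "qvel": joint speeds; "tau": joint torques, N m; "tool_pos": TCP position; "orientation": TCP orientation; "force": force on the tool from outside, world axes, zero at the start; "moment": the same for the moment, N m; "opening": finger opening in m; "gripper_force": force on a finger pad.
Only numpy, scipy, OpenCV 4.12 (cv2) and the standard library are available. Lean on these libraries where they do the work, as an engineer would, in place of code of your own. Each camera call takes 0.05 s, during which the arm holds its last target. There are 200 camera calls.

### The job

Lower the lid of the packed transit case until it is fully shut, gently so the fragments inside are not jolted, hook the draw latch's wire loop over the keeper hook on the lid, then press the lever down so that it snaps over centre and stays flat with the loop held in the hook. Leave the box, jar, brush and loupe beside the case where they are.

Things in the scene. Friction and masses are not known exactly. Their poses are not given: they have to be found in the camera images.
- case: Grey transit case with aluminium edging; heavy, it does not move. 240 mm deep (own x), 320 wide (own y), 135 high without its lid. Origin: centre of its underside; own x points from the latch side (front) to the hinge side, z up. Front wall at own x = -120 mm, latch in the middle of it (own y = 0). A black handle stands 17 mm out from the end at own y = 160 mm.
- lid (a joint): Lid angle, rad: 0 shut, grows as it opens; starts half open. Lid 240 x 320 x 35 mm, 0.8 kg, hinged along the top of the back wall. A stiff hinge holds it where it is left: 1 to 3 N down at the front edge starts it closing. Nothing springs it back.
- lid_hinge (a point): Middle of the lid's hinge line: case's own (120, 0, 135) mm.
- lid_edge (a point): Middle of the front edge of the lid's flat top face: 240 mm from the hinge line along the lid and 35 mm above the lid's lower rim. With the lid shut it is at the case's own (-120, 0, 170) mm.
- keeper (a point): Seat of the keeper, a steel hook 24 mm wide on the lid's front: where the bar's centre lies when hooked. Lid shut: 7 mm out from the front wall, 151 mm up. Turns with the lid; has the case's axes when shut. Open at the top: plate 2 mm proud of the lid behind, floor 2.5 mm under this point, lip 13 to 16 mm out from the wall, its top 4.5 mm above this point. The bar goes in from above.
- lever_pin (a point): Axis of the lever's hinge, along the case's own y, fixed on the case: 15 mm out from the front wall, 113 mm up.
- lever (a joint): Lever angle, rad: 0 flat, hanging down along the wall (latched); pi/2 level, straight out; at most 2.3 (up and out). Steel plate 28 mm wide, end 55 mm from the pin. Friction holds it where it is left (1 N at the end moves it). With the loop hooked about 5 N at the end brings it over centre, near 0.5 rad; from 0.4 it snaps to 0 by itself.
- lever_end (a point): On the middle line of the lever's face to press (uppermost when raised, outer when flat), 44 mm along the lever from the pin; that face lies 6.5 mm off the line through the pin. From here the last 11 mm flare outwards by 0.35 rad.
- loop (a joint): Angle, rad, of the wire loop on its pin. With lever at A and loop at B the bar lies from the loop's pin at pi/2 + A - B above level outwards (over pi/2: leaning to the case). 0 latched, 2.5 folded on its stop, 0.64 rad from the lever. Swings freely: starts flopped outwards on its stop; once past upright it falls to the lid and leans on it.
- loop_bar (a point): Middle of the loop's cross bar, which goes in the keeper, 51 mm from the loop's pin (stretches up to 3 mm, stiffly). The loop is a U of yellow 5 mm wire, 41 mm wide outside, 31 inside, bar along the case's own y. Its pin is on the lever, 15 mm from the lever's pin in the direction A - 1.92 rad above level outwards (A: lever angle).
- specimen_box: Bystander: lilac card box with a lid, 91 x 116 x 46 mm, origin under its centre.
- sample_jar: Bystander: small jar with a white cap, 48 mm across, 62 mm high, origin under its centre.
- brush: Bystander: brush with a wooden handle lying on the work surface, about 200 mm long along its own x.
- loupe: Bystander: small black standing loupe, 40 mm across, 36 mm high, origin under its centre.

How it is judged:
By the outcome, as a careful person would: the job done as asked, in the order asked, and still so for the second after the job is handed in, with the robot touching nothing.
It also fails if it takes over 48 s, if anything falls off the work surface, if the arm or the gripper's body presses on something with over 40 N, if the wrist force passes 120 N, or if a joint passes its speed limit or range.

## Working session

There is one attempt and no reset: what is moved stays moved. The work goes in short steps, Python scripts to look and compute and a tool call to move; the robot and the scene stay as the last step left them, time stands still between calls to the robot, and variables do not carry over. Pictures are saved under pics/ and viewed, at most 10 in all, crops included, and the job is handed in when it is done.

Besides the shell and the picture viewer there is one more tool, called after "Call:" as name(argument=value, ...), one argument or row to a line, values as JSON. send_rows: Moves the arm, as the interface text tells. Shift numbers are shares of 800 mm and turn numbers shares of 90 degrees, none past 1 either way. Its arguments: {"type":"object","properties":{"deltas":{"type":"array","items":{"type":"array"}},"gripper":{"type":"number"}},"required":["deltas"]}

```bash
mkdir -p pics
cat > h.py <<'E'
import numpy as np, cv2
from plant import ctrl
from scipy.spatial.transform import Rotation as R
def cam(p):
    f=210/np.tan(np.radians(p["vertical_fov"])/2)
    K=np.array([[f,0,p["cx"]],[0,f,p["cy"]],[0,0,1.]])
    return K,np.array([p["k1"],0,0,0,0.]),np.array(p["rvec"],float),np.array(p["tvec"],float)
def proj(p,X):
    K,d,r,t=cam(p); return cv2.projectPoints(np.array(X,float).reshape(-1,1,3),r,t,K,d)[0][:,0]
def save(p,n): cv2.imwrite("pics/"+n,p["color"][:,:,::-1])
E
python3 - <<'E'
from h import *
ims=[]
for n in ["scene","top","wrist"]:
    p=ctrl.snapshot(n); ims.append(p["color"])
    K,d,r,t=cam(p); print(n,-R.from_rotvec(r).inv().apply(t),K[0,0],p["k1"])
    for th in ["case","lid","lid_hinge","lid_edge","keeper","lever_pin","lever","lever_end","loop","loop_bar","specimen_box","sample_jar","brush","loupe"]:
        try:
            b=ctrl.boxes_of(p,th); print(th,[(np.round(np.array(q["xy"])*[560,420],1).tolist(),round(q["conf"],2)) for q in b[:2]])
        except Exception as e: print(th,e)
cv2.imwrite("pics/a.png",np.hstack(ims[:1])[:,:,::-1]); cv2.imwrite("pics/b.png",ims[1][:,:,::-1])
print(ctrl.get_obs())
E
```

```text
scene [1.25757544 0.15373081 0.8028018 ] 469.61353034104485 0.014456911092869647
case [([144.5, 222.7], 0.58)]
lid [([116.9, 171.8], 0.81)]
lid_hinge [([117.3, 174.4], 0.94), ([214.6, 225.2], 0.32)]
lid_edge [([114.9, 175.1], 0.57)]
keeper [([114.0, 174.5], 0.95)]
lever_pin [([142.2, 225.1], 0.73)]
lever [([214.6, 223.4], 0.79)]
lever_end [([216.5, 227.2], 0.81), ([359.1, 213.3], 0.68)]
loop [([222.7, 216.8], 0.42)]
loop_bar []
specimen_box [([360.7, 273.0], 0.84)]
sample_jar [([360.2, 213.7], 0.73)]
brush [([115.7, 174.3], 0.33)]
loupe [([358.6, 237.9], 0.74), ([115.0, 174.8], 0.74)]
top [0.36007097 0.13178371 1.20569028] 528.4573728466319 0.057060927021399775
case [([433.6, 197.9], 0.74), ([450.0, 200.1], 0.64)]
lid [([451.6, 195.6], 0.83)]
lid_hinge [([454.1, 195.3], 0.87)]
lid_edge [([457.1, 197.3], 0.92)]
keeper [([452.5, 198.0], 0.85)]
lever_pin [([207.2, 172.0], 0.41), ([145.7, 195.2], 0.38)]
lever [([344.1, 183.1], 0.66)]
lever_end [([344.1, 182.8], 0.74), ([144.1, 196.4], 0.7)]
loop [([340.4, 168.6], 0.53)]
loop_bar [([339.0, 180.2], 0.53)]
specimen_box [([208.4, 171.3], 0.5
[... 311 characters left out ...]
_jar []
brush []
loupe []
{'clock': 2.25, 'joint_pos': array([-5.08151754e+01,  2.05467497e+01,  6.81260547e-01,  1.31334578e-03,
       -7.01352652e+01, -1.65059640e+01]), 'qvel': array([-0.00047948, -0.06132677,  0.02792767,  0.11236522, -0.01730249,
       -0.00168476]), 'tau': array([ 1.48427857e-04, -5.82368088e+01,  2.93294764e+01,  7.00278640e+00,
        1.22861753e-02, -2.30911252e-05]), 'tool_pos': array([ 0.26021602, -0.62280515,  0.29215567]), 'orientation': array([ 1.79999628e+02, -1.39859943e-03, -1.57320693e+02]), 'force': array([0.28469076, 1.1273581 , 0.82651747]), 'moment': array([ 0.03279568, -0.00860681, -0.032013  ]), 'gripper_force': 0.0, 'opening': 0.08771164799243623}
```

View pics/a.png

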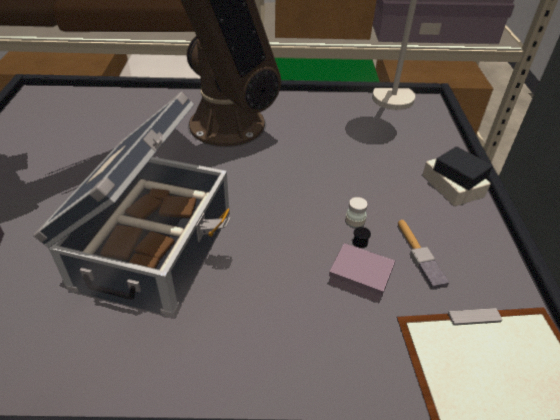

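View pics/b.png

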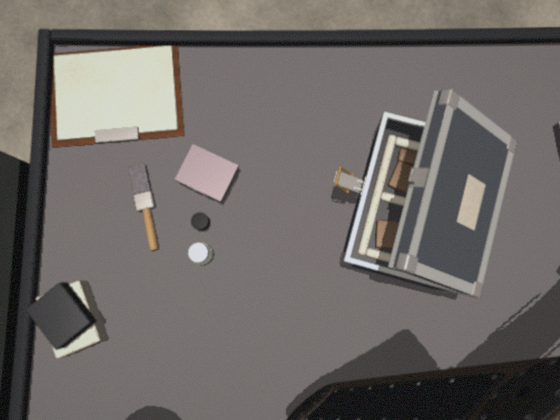

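The case sits at the right of the top view, with its front and latch facing +y (latch at about (345,180)). The lid is half open. The bystanders are about 0.3 m or more further along +y. Next I'll enlarge the case for keypoints.

Run:
```python
from h import *
t=ctrl.snapshot("top"); s=ctrl.snapshot("scene")
import pickle; pickle.dump((t,s),open("ts.pkl","wb"))
a=cv2.resize(t["color"][80:305,325:525],None,fx=2,fy=2,interpolation=cv2.INTER_CUBIC)
b=cv2.resize(s["color"][90:315,35:235],None,fx=2,fy=2,interpolation=cv2.INTER_CUBIC)
im=np.clip(np.hstack([a,b]).astype(float)*1.6,0,255).astype(np.uint8)
for k in range(0,450,50): im[k,::10]=[255,0,0]
for k in range(0,800,50): im[::10,k]=[255,0,0]
cv2.imwrite("pics/c.png",im[:,:,::-1])
```

```text
(no output)
```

View pics/c.png

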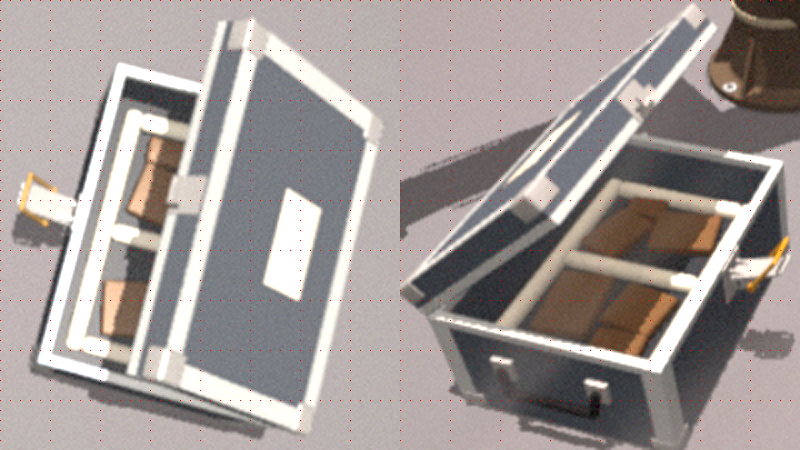

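The crop shows these front top corners of the case: (120,65) and (38,362) in top-crop pixels, and (658,370) and (783,160) in scene-crop pixels. The lever sticks out roughly level with the loop flopped outwards at about (30,190). Now I'll fit the pose and overlay it.

```bash
cat >> h.py <<'E'
def toW(q,P): # q=x,y,yaw ; P case coords
    c,s=np.cos(q[2]),np.sin(q[2]); P=np.atleast_2d(P).astype(float)
    return np.c_[q[0]+c*P[:,0]-s*P[:,1], q[1]+s*P[:,0]+c*P[:,1], P[:,2]]
def lidpt(th,u,y,w): # u from hinge toward front, w above rim
    return [.12-u*np.cos(th)+w*np.sin(th)*1, y, .135+u*np.sin(th)+w*np.cos(th)]
def latch(A,B=None):
    pin=np.array([-.135,0,.113]); d=lambda a:np.array([-np.cos(a),0,np.sin(a)])
    # lever direction: A=0 down, pi/2 out -> angle above level = A-pi/2
    a=A-np.pi/2; n=np.array([np.sin(a),0,np.cos(a)])
    end=pin+.044*d(a)+.0065*n
    tip=pin+.055*d(a)
    lp=pin+.015*d(A-1.92)
    bar=None if B is None else lp+.051*d(np.pi/2+A-B)
    return pin,end,tip,lp,bar
E
cat > fit.py <<'E'
from h import *
import pickle
from scipy.optimize import least_squares
t,s=pickle.load(open("ts.pkl","rb"))
T=lambda u,v:np.array([u/2+325,v/2+80]); S=lambda u,v:np.array([(u-400)/2+35,v/2+90])
C=[(t,T(120,65),[-.12,.16,.135]),(t,T(38,362),[-.12,-.16,.135]),(s,S(658,370),[-.12,.16,.135]),(s,S(783,160),[-.12,-.16,.135]),(s,S(435,315),[.12,.16,.135]),(s,S(680,447),[-.12,.16,0])]
L=[(t,T(253,20),(.24,.16,.035)),(t,T(221,20),(.24,.16,0)),(t,T(167,380),(.24,-.16,.035)),(t,T(133,377),(.24,-.16,0)),(t,T(381,135),(0,.16,.035)),(t,T(304,432),(0,-.16,.035)),(s,S(690,8),(.24,-.16,.035)),(s,S(716,25),(.24,-.16,0))]
def res(q,):
    r=[proj(p,toW(q,P))[0]-x for p,x,P in C]+[proj(p,toW(q,lidpt(q[3],*P)))[0]-x for p,x,P in L]
    return np.ravel(r)
if __name__=="__main__":
    o=least_squares(res,[.4,-.2,-1.5,.8],loss="soft_l1"); q=o.x; print(q,np.degrees(q[2:])); print(res(q).reshape(-1,2).round(1).tolist())
    np.save("q.npy",q)
    # latch fit: lever/loop angle by overlay candidates
    a=[]
    for p,(x0,y0) in ((t,(325,130)),(s,(130,180))):
        k=6 if p is t else 4
        k=5; im=cv2.resize(p["color"][y0:y0+80,x0:x0+75],None,fx=k,fy=k,interpolation=cv2.INTER_CUBIC)
        im=np.clip(im*1.4,0,255).astype(np.uint8)
        pt=lambda P:tuple(((proj(p,toW(q,P))[0]-[x0,y0]+.5)*k).astype(int))
        cv2.line(im,pt([-.12,.16,.135]),pt([-.12,-.16,.135]),(255,0,0),1)
        for A,col in ((1.2,(0,255,0)),(1.57,(0,0,255)),(2.0,(255,0,255)),(2.3,(0,255,255))):
            pin,e,tip,lp,bar=latch(A,2.5)
            cv2.line(im,pt(pin),pt(tip),col,1)
            for y in(-.018,.018): cv2.circle(im,pt(bar+[0,y,0]),4,col,1)
        a.append(im)
    cv2.imwrite("pics/d.png",np.hstack(a)[:,:,::-1])
E
python3 fit.py
```

```text
[ 0.52922723 -0.1144373  -1.83328526  0.75753432] [-105.03950794   43.40351909]
[[-1.8, -0.3], [-0.5, -0.1], [0.7, -0.5], [-0.7, -0.0], [-4.2, -0.9], [-0.9, 4.2], [1.0, -0.8], [-0.8, 1.2], [-2.3, 0.9], [-2.3, -1.2], [0.1, -6.6], [1.4, 1.8], [-0.2, -5.0], [-1.0, -0.7]]
```

View pics/d.png

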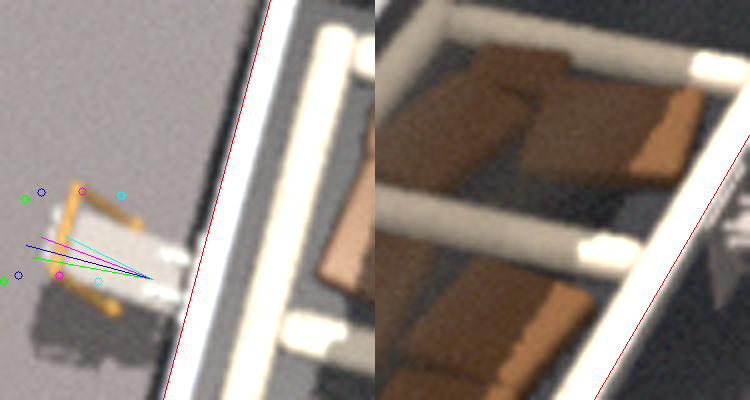

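The lever overlay fits A≈1.95 with the loop on its stop. The case fit is good to about 3 mm. Now the transfer to above the lid's front edge, fingers shut.

Call:
send_rows(
  deltas=[
    [[-0.03,0.025,-0.012],0],
    [[-0.07,0.058,-0.025],0],
    [[-0.11,0.09,-0.035],0],
    [[-0.15,0.123,-0.045],0],
    [[-0.188,0.155,-0.05],0],
  ],
  gripper=0,
)

```text
clock: 2.77
tool_pos: [0.3517, -0.4492, 0.3332]
orientation: [-179.9, 0.0, -157.3]
force: [0.9, -0.4, 1.1]
opening: 0.0598
gripper_force: 0.0
```

Call:
send_rows(
  deltas=[
    [[-0.038,0.031,-0.01],0],
    [[-0.075,0.062,-0.02],0],
    [[-0.113,0.093,-0.03],0],
    [[-0.15,0.124,-0.04],0],
    [[-0.188,0.155,-0.05],0],
  ],
)

```text
clock: 3.18
tool_pos: [0.4425, -0.2763, 0.373]
orientation: [-180.0, 0.0, -157.3]
force: [0.7, -1.2, 0.3]
opening: 0.0267
gripper_force: 0.0
```

Call:
send_rows(
  deltas=[
    [[-0.038,0.031,-0.01],0],
    [[-0.075,0.062,-0.02],0],
    [[-0.113,0.093,-0.03],0],
    [[-0.15,0.124,-0.04],0],
    [[-0.188,0.155,-0.05],0],
  ],
)

```text
clock: 3.6
tool_pos: [0.5334, -0.1037, 0.4131]
orientation: [-180.0, 0.1, -157.3]
force: [0.9, -0.8, -0.6]
opening: 0.0007
gripper_force: 0.0
```

Call:
send_rows(
  deltas=[
    [[0,0,0],-0.07],
    [[0,0,0],-0.14],
    [[0,0,0],-0.21],
    [[0,0,0],-0.28],
    [[0,0,0],-0.35],
  ],
)

```text
clock: 4.02
tool_pos: [0.5331, -0.1054, 0.4122]
orientation: [-180.0, 0.0, -125.5]
force: [-0.0, -0.4, 0.1]
opening: 0.0004
gripper_force: 0.0
```

Call:
send_rows(
  deltas=[
    [[0,0,0],-0.07],
    [[0,0,0],-0.14],
    [[0,0,0],-0.2],
    [[0,0,0],-0.231],
    [[0,0,0],-0.231],
  ],
)

```text
clock: 4.43
tool_pos: [0.533, -0.1056, 0.4123]
orientation: [-180.0, 0.0, -104.9]
force: [-0.6, 0.5, 0.1]
opening: 0.0004
gripper_force: 0.0
```

```bash
cat >> h.py <<'E'
Q=np.load("q.npy") if __import__("os").path.exists("q.npy") else None
def own(): # TCP in case coords
    p=np.array(ctrl.get_obs()["tool_pos"]); c,s=np.cos(Q[2]),np.sin(Q[2]); d=p[:2]-Q[:2]
    return np.array([c*d[0]+s*d[1],-s*d[0]+c*d[1],p[2]])
E
python3 - <<'E'
from h import *
o=own(); print(o)
for th in np.r_[.80,.757,np.arange(.7,-.01,-.05),-.02]:
    P=np.array(lidpt(th,.225,0,.035))+[.0095,0,.066]; print(round(th,3),P.round(4),((P-o)*[1,-1,-1]/.8).round(4))
E
```

```text
[-0.00948535  0.00139086  0.41227251]
0.8 [-0.0022  0.      0.3868] [0.0092 0.0017 0.0319]
0.757 [-0.01   0.     0.381] [-0.0007  0.0017  0.0391]
0.7 [-0.02    0.      0.3727] [-0.0132  0.0017  0.0494]
0.65 [-0.0284  0.      0.365 ] [-0.0237  0.0017  0.0591]
0.6 [-0.0364  0.      0.3569] [-0.0337  0.0017  0.0692]
0.55 [-0.044   0.      0.3484] [-0.0432  0.0017  0.0798]
0.5 [-0.0512  0.      0.3396] [-0.0521  0.0017  0.0909]
0.45 [-0.0579  0.      0.3304] [-0.0605  0.0017  0.1024]
0.4 [-0.0641  0.      0.3209] [-0.0683  0.0017  0.1143]
0.35 [-0.0699  0.      0.311 ] [-0.0755  0.0017  0.1266]
0.3 [-0.0751  0.      0.3009] [-0.082   0.0017  0.1392]
0.25 [-0.0798  0.      0.2906] [-0.088   0.0017  0.1521]
0.2 [-0.0841  0.      0.28  ] [-0.0932  0.0017  0.1653]
0.15 [-0.0877  0.      0.2692] [-0.0978  0.0017  0.1788]
0.1 [-0.0909  0.      0.2583] [-0.1017  0.0017  0.1925]
0.05 [-0.0935  0.      0.2472] [-0.105   0.0017  0.2063]
-0.0 [-0.0955  0.      0.236 ] [-0.1075  0.0017  0.2203]
-0.02 [-0.0962  0.      0.2315] [-0.1083  0.0017  0.226 ]
```

Call:
send_rows(
  deltas=[
    [[0.0,0,0.012],0],
    [[0.0,0,0.025],0],
    [[0,0,0.032],0],
    [[-0.001,0.001,0.036],0],
    [[-0.003,0.001,0.04],0],
  ],
)

```text
clock: 4.85
tool_pos: [0.5327, -0.1032, 0.3793]
orientation: [179.9, -0.0, -105.1]
force: [0.3, -0.4, 0.8]
opening: 0.0004
gripper_force: 0.0
```

Call:
send_rows(
  deltas=[
    [[-0.002,0,0.002],0],
    [[-0.004,0,0.004],0],
    [[-0.006,0,0.006],0],
    [[-0.008,0,0.0075],0],
    [[-0.01,0,0.0095],0],
  ],
)

```text
clock: 5.27
tool_pos: [0.535, -0.0954, 0.3727]
orientation: [-180.0, -0.0, -105.0]
force: [-1.8, -1.8, 1.0]
opening: 0.0006
gripper_force: 1.2
```

Call:
send_rows(
  deltas=[
    [[-0.004,0,0.004],0],
    [[-0.008,0,0.008],0],
    [[-0.0125,0,0.012],0],
    [[-0.0165,0,0.016],0],
    [[-0.0205,0,0.02],0],
  ],
)

```text
clock: 5.68
tool_pos: [0.5394, -0.0791, 0.3562]
orientation: [-180.0, 0.0, -105.0]
force: [-1.2, -1.4, 2.1]
opening: 0.0004
gripper_force: 1.0
```

Call:
send_rows(
  deltas=[
    [[-0.004,0,0.004],0],
    [[-0.0075,0,0.0085],0],
    [[-0.011,0,0.013],0],
    [[-0.0145,0,0.0175],0],
    [[-0.0185,0,0.022],0],
  ],
)

```text
clock: 6.1
tool_pos: [0.5432, -0.0649, 0.3386]
orientation: [-180.0, 0.0, -105.0]
force: [-1.7, -1.3, 1.8]
opening: 0.0002
gripper_force: 0.9
```

Call:
send_rows(
  deltas=[
    [[-0.003,0,0.0045],0],
    [[-0.0065,0,0.009],0],
    [[-0.01,0,0.014],0],
    [[-0.013,0,0.0185],0],
    [[-0.016,0,0.0235],0],
  ],
)

```text
clock: 6.52
tool_pos: [0.5465, -0.0526, 0.3198]
orientation: [-180.0, 0.0, -105.0]
force: [0.3, -0.1, 0.3]
opening: 0.0002
gripper_force: 0.8
```

Run:
```python
from h import *
print(own()); p=ctrl.snapshot("scene"); save(p,"e.png")
im=p["color"][90:315,35:335].copy(); im=cv2.resize(im,None,fx=2,fy=2); cv2.imwrite("pics/e.png",im[:,:,::-1])
```

```text
[-0.06417231  0.00067449  0.31976878]
```

View pics/e.png

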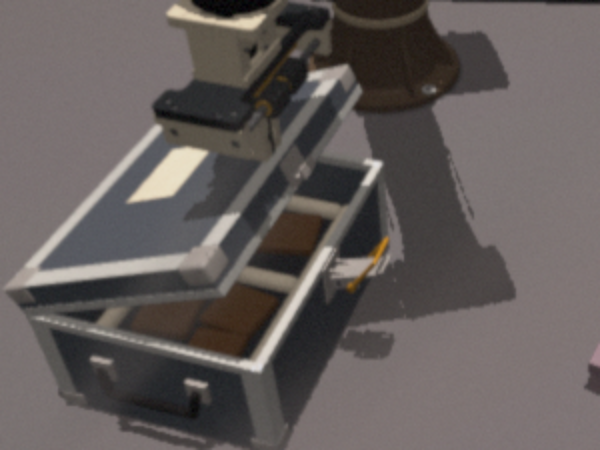

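The lid follows the fingertips and is now about 0.4 rad open. The gripper is on its front edge around (270,150). I'll continue, and slow down near the end.

Call:
send_rows(
  deltas=[
    [[-0.003,0,0.005],0],
    [[-0.0055,0,0.01],0],
    [[-0.008,0,0.015],0],
    [[-0.011,0,0.02],0],
    [[-0.0135,0,0.025],0],
  ],
)

```text
clock: 6.98
tool_pos: [0.5493, -0.0423, 0.2997]
orientation: [-180.0, -0.0, -105.0]
force: [-0.1, -0.6, 1.1]
opening: 0.0003
gripper_force: 0.7
```

Call:
send_rows(
  deltas=[
    [[-0.0025,0,0.005],0],
    [[-0.0045,0,0.0095],0],
    [[-0.0065,0,0.014],0],
    [[-0.0085,0,0.0185],0],
    [[-0.0105,0,0.0225],0],
  ],
)

```text
clock: 7.4
tool_pos: [0.5514, -0.0343, 0.2817]
orientation: [180.0, -0.0, -105.0]
force: [-0.8, -1.6, 1.2]
opening: 0.0006
gripper_force: 0.5
```

Call:
send_rows(
  deltas=[
    [[-0.001,0,0.0035],0],
    [[-0.002,0,0.007],0],
    [[-0.003,0,0.0105],0],
    [[-0.004,0,0.0135],0],
    [[-0.005,0,0.0165],0],
  ],
)

```text
clock: 7.82
tool_pos: [0.5526, -0.0303, 0.2688]
orientation: [-180.0, 0.0, -105.0]
force: [-0.4, 0.9, 0.8]
opening: 0.0004
gripper_force: 0.6
```

Call:
send_rows(
  deltas=[
    [[-0.001,0,0.003],0],
    [[-0.0015,0,0.0055],0],
    [[-0.0025,0,0.008],0],
    [[-0.003,0,0.0105],0],
    [[-0.0035,0,0.0125],0],
  ],
)

```text
clock: 8.23
tool_pos: [0.5532, -0.0277, 0.2588]
orientation: [-180.0, 0.0, -105.0]
force: [0.8, 0.5, -0.5]
opening: -0.0
gripper_force: 0.6
```

Call:
send_rows(
  deltas=[
    [[-0.0005,0,0.002],0],
    [[-0.001,0,0.004],0],
    [[-0.0015,0,0.006],0],
    [[-0.002,0,0.008],0],
    [[-0.0025,0,0.0095],0],
  ],
)

```text
clock: 8.65
tool_pos: [0.5537, -0.0258, 0.2512]
orientation: [-180.0, -0.0, -105.0]
force: [0.6, -0.5, 1.6]
opening: 0.0006
gripper_force: 0.5
```

Call:
send_rows(
  deltas=[
    [[-0.0005,0,0.0015],0],
    [[-0.001,0,0.003],0],
    [[-0.001,0,0.0045],0],
    [[-0.001,0,0.006],0],
    [[-0.0015,0,0.0075],0],
  ],
)

```text
clock: 9.07
tool_pos: [0.554, -0.0247, 0.2452]
orientation: [180.0, 0.0, -105.0]
force: [0.5, -1.7, 1.0]
opening: 0.0006
gripper_force: 0.5
```

Run:
```python
from h import *
print(own(),ctrl.get_obs()["force"])
```

```text
[-0.09309731  0.00061847  0.24524113] [ 0.49988497 -1.65841423  1.0070572 ]
```

Call:
send_rows(
  deltas=[
    [[0,0,0.0015],0],
    [[-0.0005,0,0.003],0],
    [[-0.001,0,0.0045],0],
    [[-0.001,0,0.006],0],
    [[-0.001,0,0.0075],0],
  ],
)

```text
clock: 9.48
tool_pos: [0.5542, -0.0238, 0.2392]
orientation: [-180.0, 0.0, -105.0]
force: [-0.1, 0.2, 1.2]
opening: 0.0006
gripper_force: 0.5
```

Call:
send_rows(
  deltas=[
    [[0,0,0.001],0],
    [[0,0,0.002],0],
    [[-0.0005,0,0.003],0],
    [[-0.0005,0,0.004],0],
    [[-0.0005,0,0.0045],0],
  ],
)

```text
clock: 9.9
tool_pos: [0.5543, -0.0235, 0.2359]
orientation: [-180.0, -0.0, -105.0]
force: [-0.1, 1.2, 5.6]
opening: 0.0003
gripper_force: 2.6
```

Call:
send_rows(
  deltas=[
    [[0,0,0.0005],0],
    [[0,0,0.001],0],
    [[0,0,0.0013],0],
    [[0,0,0.0013],0],
    [[0,0,0.0013],0],
  ],
)

```text
clock: 10.32
tool_pos: [0.5543, -0.0235, 0.2358]
orientation: [-180.0, 0.0, -105.0]
force: [-3.5, 2.0, 9.5]
opening: 0.0005
gripper_force: 4.8
```

Call:
send_rows(
  deltas=[
    [[0,0,-0.005],0],
    [[0,0,-0.02],0],
    [[0,0,-0.05],0],
    [[-0.04,0,-0.06],0],
    [[-0.08,0,-0.06],0],
  ],
)

```text
clock: 10.73
tool_pos: [0.5719, 0.038, 0.2857]
orientation: [-179.8, 0.1, -105.2]
force: [0.4, 1.0, 0.6]
opening: 0.0002
gripper_force: 0.0
```

Call:
send_rows(
  deltas=[
    [[-0.045,0,0],0],
    [[-0.09,0,0],0],
    [[-0.13,0,0],0],
    [[-0.15,0,0],0],
    [[-0.15,0,0],0],
  ],
)

```text
clock: 11.15
tool_pos: [0.6026, 0.1571, 0.2818]
orientation: [180.0, -0.0, -104.9]
force: [0.2, 1.0, -0.6]
opening: 0.0007
gripper_force: 0.0
```

Run:
```python
from h import *
print(own())
t=ctrl.snapshot("top"); s=ctrl.snapshot("scene"); w=ctrl.snapshot("wrist")
import pickle; pickle.dump((t,s),open("ts2.pkl","wb")); q=Q; a=[]
for p,(x0,y0,k) in ((t,(325,150,8)),(s,(185,180,8))):
    im=cv2.resize(p["color"][y0:y0+70,x0:x0+50],None,fx=k,fy=k,interpolation=cv2.INTER_CUBIC)
    im=np.clip(im*1.4,0,255).astype(np.uint8)
    pt=lambda P:tuple(((proj(p,toW(q,P))[0]-[x0,y0]+.5)*k).astype(int))
    cv2.line(im,pt([-.12,.16,.17]),pt([-.12,-.16,.17]),(255,0,0),1)
    cv2.circle(im,pt([-.136,.0,.1555]),4,(255,0,0),1)
    for A,col in ((1.7,(0,255,0)),(1.95,(0,0,255)),(2.2,(255,0,255))):
        pin,e,tip,lp,bar=latch(A,2.5)
        for y in(-.018,.018): cv2.line(im,pt(lp+[0,y,0]),pt(bar+[0,y,0]),col,1)
        cv2.line(im,pt(pin),pt(tip),col,1)
    a.append(im)
cv2.imwrite("pics/f.png",np.hstack(a)[:,:,::-1])
```

```text
[-0.28130659  0.00040581  0.28182816]
```

View pics/f.png

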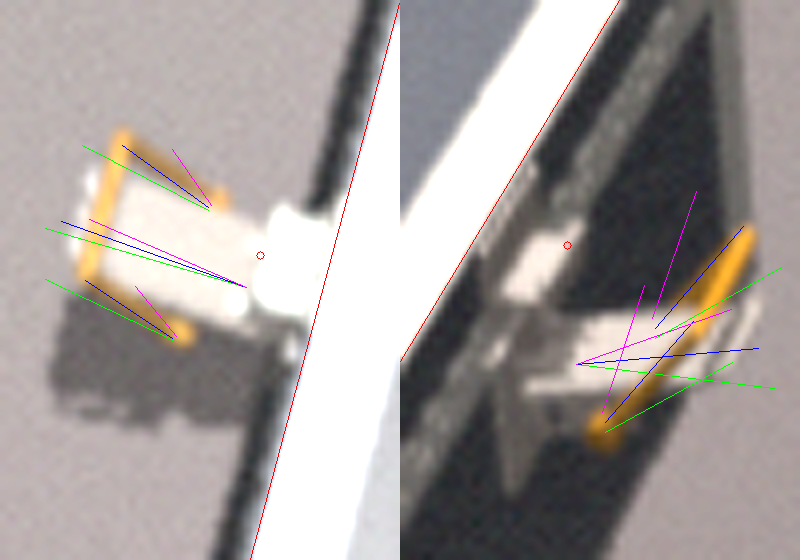

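A≈1.95 and the loop on its stop are confirmed. The blue overlay runs along the bar in both views, and the keeper lip is where predicted. Next I'll come down outside the loop and push the bar inwards past upright.

Call:
send_rows(
  deltas=[
    [[0.01,0,0.03],0],
    [[0.03,0,0.06],0],
    [[0.06,0,0.08],0],
    [[0.085,0,0.083],0],
    [[0.095,0,0.083],0],
  ],
)

```text
clock: 11.72
tool_pos: [0.5803, 0.0773, 0.215]
orientation: [179.8, -0.1, -105.2]
force: [-0.2, -0.3, -0.1]
opening: 0.0002
gripper_force: 0.0
```

Call:
send_rows(
  deltas=[
    [[0.005,0,0],0],
    [[0.012,0,0],0],
    [[0.02,0,0],0],
    [[0.028,0,0],0],
    [[0.036,0,0],0],
  ],
)

```text
clock: 12.13
tool_pos: [0.5749, 0.0528, 0.2167]
orientation: [-180.0, 0.0, -105.0]
force: [-0.9, -0.2, 0.8]
opening: 0.0001
gripper_force: 0.0
```

Call:
send_rows(
  deltas=[
    [[0.006,0,0],0],
    [[0.012,0,0],0],
    [[0.018,0,0],0],
    [[0.024,0,0],0],
    [[0.028,0,0],0],
  ],
)

```text
clock: 12.55
tool_pos: [0.5689, 0.0308, 0.2163]
orientation: [180.0, -0.0, -105.0]
force: [-0.3, -0.8, -0.1]
opening: 0.0005
gripper_force: 0.0
```

Run:
```python
from h import *
print(own(),ctrl.get_obs()["force"])
s=ctrl.snapshot("scene");t=ctrl.snapshot("top")
a=[cv2.resize(p["color"][y0:y0+70,x0:x0+50],None,fx=8,fy=8,interpolation=cv2.INTER_CUBIC) for p,x0,y0 in((t,325,150),(s,185,180))]
cv2.imwrite("pics/g.png",np.clip(np.hstack(a)*1.4,0,255).astype(np.uint8)[:,:,::-1])
```

```text
[-0.150589    0.00058632  0.2162768 ] [-0.28328395 -0.76079165 -0.07066845]
```

View pics/g.png

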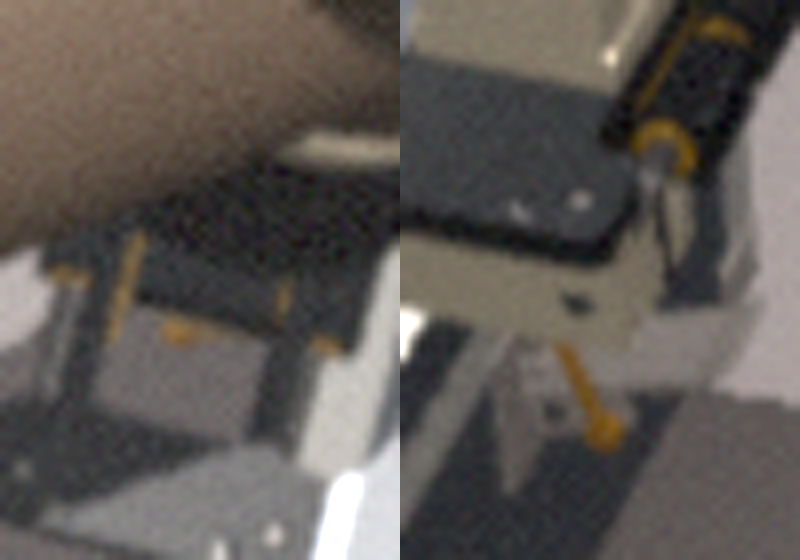

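The loop's legs in the scene crop now lean towards the lid (from (605,430) up to (560,345)), so the bar is over the keeper. Next, the press path.

Run:
```python
from h import *
o=own()
def prof(A):
    d=lambda a:np.array([np.sin(a),-np.cos(a)]); n=np.array([np.cos(A),np.sin(A)])
    p=np.array([15,113.])+6.5*n
    L=[p+s*d(A) for s in np.arange(8,44.1,.5)]; e=L[-1]
    return np.array(L+[e+k*d(A+.35) for k in np.arange(.5,11.1,.5)])
for A in np.r_[1.95,np.arange(1.9,.29,-.1),.35]:
    f=30.5+9.5*min(1,max(0,(A-.4)/.9)); P=prof(A); m=(P[:,0]>=f)&(P[:,0]<=f+19)
    b=P[m][:,1].max(); T=np.array([-.12-(f+9.5)/1e3,0,(b+66)/1e3])
    print(round(A,2),round(f,1),round(b,1),P[m][P[m][:,1].argmax()].round(1),"T",T.round(4),((T-o)*[1,-1,-1]/.8).round(4))
```

```text
1.95 40.0 140.0 [ 58.7 140. ] T [-0.1695  0.      0.206 ] [-0.0236  0.0008  0.0129]
1.9 40.0 136.8 [ 58.8 136.8] T [-0.1695  0.      0.2028] [-0.0236  0.0008  0.0169]
1.8 40.0 131.0 [ 58.9 131. ] T [-0.1695  0.      0.197 ] [-0.0236  0.0008  0.0242]
1.7 40.0 125.6 [ 58.7 125.6] T [-0.1695  0.      0.1916] [-0.0236  0.0008  0.0309]
1.6 40.0 120.8 [ 58.8 120.8] T [-0.1695  0.      0.1868] [-0.0236  0.0008  0.0369]
1.5 40.0 117.7 [ 40.4 117.7] T [-0.1695  0.      0.1837] [-0.0236  0.0008  0.0408]
1.4 40.0 115.2 [ 40.2 115.2] T [-0.1695  0.      0.1812] [-0.0236  0.0008  0.0439]
1.3 40.0 112.7 [ 40.3 112.7] T [-0.1695  0.      0.1787] [-0.0236  0.0008  0.047 ]
1.2 38.9 110.5 [ 39.3 110.5] T [-0.1684  0.      0.1765] [-0.0223  0.0008  0.0497]
1.1 37.9 108.6 [ 38.  108.6] T [-0.1674  0.      0.1746] [-0.021   0.0008  0.0522]
1.0 36.8 106.6 [ 37.  106.6] T [-0.1663  0.      0.1726] [-0.0196  0.0008  0.0547]
0.9 35.8 104.7 [ 35.9 104.7] T [-0.1653  0.      0.1707] [-0.0183  0.0008  0.057 ]
0.8 34.7 102.7 [ 35.  102.7] T [-0.1642  0.      0.1687] [-0.017   0.0008  0.0596]
0.7 33.7 100.7 [ 33.8 100.7] T [-0.1632  0.      0.1667] [-0.0157  0.0008  0.062 ]
0.6 32.6 98.5 [32.8 98.5] T [-0.1621  0.      0.1645] [-0.0144  0.0008  0.0648]
0.5 31.6 95.9 [31.7 95.9] T [-0.1611  0.      0.1619] [-0.013   0.0008  0.068 ]
0.4 30.5 93.0 [30.5 93. ] T [-0.16   0.     0.159] [-0.0117  0.0008  0.0717]
0.3 30.5 84.8 [30.5 84.8] T [-0.16    0.      0.1508] [-0.0117  0.0008  0.0819]
0.35 30.5 89.4 [30.5 89.4] T [-0.16    0.      0.1554] [-0.0117  0.0008  0.0762]
```

Call:
send_rows(
  deltas=[
    [[-0.008,0,0],0],
    [[-0.016,0,0],0],
    [[-0.0235,0,0.004],0],
    [[-0.0235,0.001,0.009],0],
    [[-0.0235,0.001,0.013],0],
  ],
)

```text
clock: 13.07
tool_pos: [0.573, 0.0504, 0.2052]
orientation: [180.0, -0.0, -105.0]
force: [-0.1, -0.7, 0.3]
opening: 0.0004
gripper_force: 0.2
```

Call:
send_rows(
  deltas=[
    [[0,0,0.004],0],
    [[0,0,0.008],0],
    [[0,0,0.012],0],
    [[0,0,0.016],0],
    [[0,0,0.02],0],
  ],
)

```text
clock: 13.48
tool_pos: [0.5732, 0.0496, 0.1896]
orientation: [-180.0, 0.0, -105.0]
force: [-0.9, 0.3, 1.1]
opening: 0.0002
gripper_force: 0.2
```

Call:
send_rows(
  deltas=[
    [[0,0,0.003],0],
    [[0,0,0.006],0],
    [[0,0,0.009],0],
    [[0,0,0.011],0],
    [[0,0,0.013],0],
  ],
)

```text
clock: 13.9
tool_pos: [0.5733, 0.0498, 0.1795]
orientation: [-180.0, 0.0, -105.0]
force: [-0.3, 2.2, 0.2]
opening: 0.0002
gripper_force: 1.0
```

Run:
```python
from h import *
print(own(),ctrl.get_obs()["force"])
s=ctrl.snapshot("scene");t=ctrl.snapshot("top")
a=[cv2.resize(p["color"][y0:y0+70,x0:x0+50],None,fx=8,fy=8,interpolation=cv2.INTER_CUBIC) for p,x0,y0 in((t,325,150),(s,185,180))]
cv2.imwrite("pics/i.png",np.clip(np.hstack(a)*1.6,0,255).astype(np.uint8)[:,:,::-1])
```

```text
[-1.70079830e-01 -7.86377764e-05  1.79480734e-01] [-0.32877108  2.17152378  0.23405644]
```

View pics/i.png

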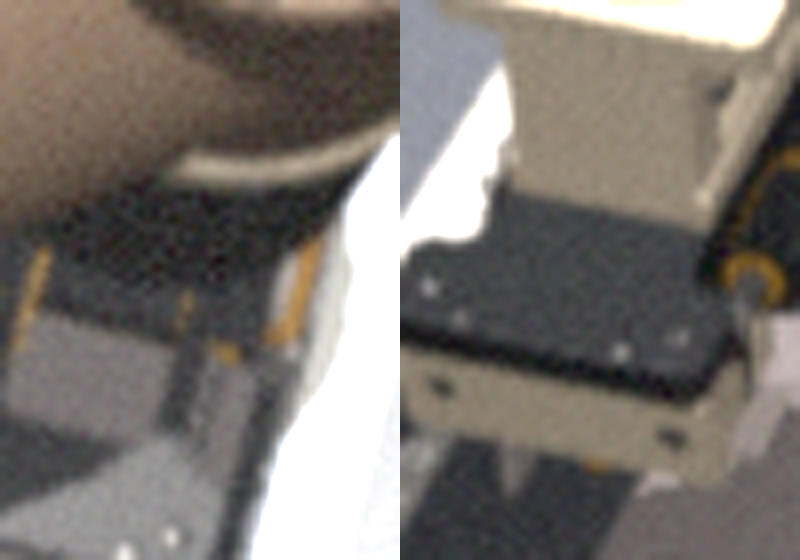

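The top view shows the bar at about (285–320, 240–345), between the pale lip and the lid plate, so it is in the hook. I'll press on.

Call:
send_rows(
  deltas=[
    [[0.001,0,0.003],0],
    [[0.002,0,0.005],0],
    [[0.003,0,0.007],0],
    [[0.004,0,0.009],0],
    [[0.005,0,0.011],0],
  ],
)

```text
clock: 14.42
tool_pos: [0.5731, 0.0473, 0.1714]
orientation: [-179.9, 0.2, -105.0]
force: [-1.2, 10.1, 4.4]
opening: 0.0006
gripper_force: 4.2
```

Call:
send_rows(
  deltas=[
    [[0.001,0,0.002],0],
    [[0.0015,0,0.004],0],
    [[0.002,0,0.006],0],
    [[0.003,0,0.007],0],
    [[0.004,0,0.008],0],
  ],
)

```text
clock: 14.83
tool_pos: [0.5722, 0.0439, 0.1646]
orientation: [-179.9, 0.1, -105.0]
force: [0.4, 6.9, 1.5]
opening: 0.0002
gripper_force: 2.6
```

Call:
send_rows(
  deltas=[
    [[0.001,0,0.0015],0],
    [[0.002,0,0.003],0],
    [[0.003,0,0.0045],0],
    [[0.0035,0,0.006],0],
    [[0.004,0,0.0065],0],
  ],
)

```text
clock: 15.25
tool_pos: [0.5699, 0.0391, 0.1586]
orientation: [179.9, -0.1, -105.1]
force: [0.1, 0.1, 0.1]
opening: 0.0007
gripper_force: 0.0
```

Run:
```python
from h import *
print(own(),ctrl.get_obs()["force"])
```

```text
[-0.15881617 -0.00057475  0.15860661] [0.14452173 0.06892389 0.10339976]
```

The force dropped to zero, so the lever has snapped over. I'll retreat and check.

Call:
send_rows(
  deltas=[
    [[-0.015,0,0],0],
    [[-0.045,0,0],0],
    [[-0.08,0,-0.01],0],
    [[-0.12,0,-0.04],0],
    [[-0.15,0,-0.08],0],
  ],
)

```text
clock: 15.67
tool_pos: [0.6008, 0.157, 0.2213]
orientation: [179.8, -0.2, -105.1]
force: [0.9, 0.7, -0.9]
opening: 0.0001
gripper_force: 0.0
```

Call:
send_rows(
  deltas=[
    [[0,0,-0.04],0],
    [[0,0,-0.08],0],
    [[0,0,-0.11],0],
    [[0,0,-0.13],0],
    [[0,0,-0.13],0],
  ],
)

```text
clock: 16.08
tool_pos: [0.6029, 0.1563, 0.3316]
orientation: [-179.7, 0.2, -105.0]
force: [0.4, 0.3, 0.8]
opening: -0.0001
gripper_force: 0.0
```

Run:
```python
from h import *
s=ctrl.snapshot("scene");t=ctrl.snapshot("top"); a=[]
for p,x0,y0 in((t,325,150),(s,185,180)):
    im=np.clip(cv2.resize(p["color"][y0:y0+70,x0:x0+50],None,fx=8,fy=8,interpolation=cv2.INTER_CUBIC)*1.6,0,255).astype(np.uint8)
    pt=lambda P:tuple(((proj(p,toW(Q,P))[0]-[x0,y0]+.5)*8).astype(int))
    pin,e,tip,lp,bar=latch(0,0)
    for P in (e,[-.127,.018,.151],[-.127,-.018,.151]): cv2.circle(im,pt(np.array(P)),5,(255,0,0),1)
    a.append(im)
cv2.imwrite("pics/j.png",np.hstack(a)[:,:,::-1])
```

```text
(no output)
```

View pics/j.png

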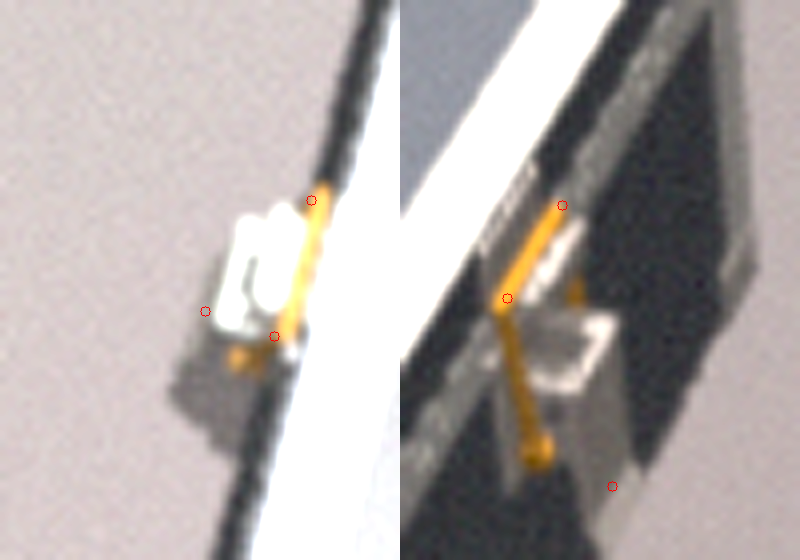

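The lever hangs flat (scene crop about (600,430)) and the yellow bar sits behind the lip in the keeper (from (500,300) to (562,205)). The lid is shut, so I'm handing in.

```bash
python3 -c "
from h import *
print(ctrl.close_job())"
```

```text
the job is handed in; nothing more can be done
None
```

The lid is shut, the loop is hooked in the keeper and the lever has snapped flat; the bystanders were not touched, and the job was handed in at about 16 s.

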